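# Bring the sample plaque under the bench magnifier

### The arm

A 7-joint arm with a two-finger parallel gripper is mounted at the origin on the work surface. World frame = base frame: x ahead of the robot, y to its left, z up, the work surface at z = 0. Lengths are in mm, angles in rad, forces in N, time in s.
With the tool pointing down it reaches from about 425 to 875 mm from the base axis. Payload 4.7 kg.
Tool frame: the origin (TCP) lies midway between the tips of the shut fingers; the grasp point (between the pads) lies 19 mm behind it (env.grip_depth is the z of the grasp point in the tool frame, in mm); z points along the fingers, x is the direction in which the jaws open and shut, and the axes are right-handed (so a half turn about z gives the same grasp; the last joint's range is limited). The gripper opens to 85 mm and grips with 20 to 120 N. Pads are 22 mm wide; open, the fingers measure 114 mm over their backs; the gripper's body (76 mm by 85 mm) begins 54 mm behind the grasp point. The pads swing forward as they close: fully open they stand 13 mm farther back than shut.
Start: joints at [1.15, 0.321, -0.07, 1.45, 0.023, 1.371, -0.057], TCP at [273.782, -589.552, 200.849] pointing down, gripper open.
Joint ranges: [-2.86, 2.86], [-0.3, 2.09], [-1.38, 1.24], [0.06, 2.45], [-1.56, 4.7], [0.09, 2.05], [-2.69, 2.69]. Speed limits (rad/s): [2.57, 2.57, 3.14, 3.14, 3.14, 3.14, 3.14].

### API

Orientations are given as a rotation vector (axis times angle).
In Python, from station import env, viewer, ticket gives the robot as it stands.
- The arm moves only by the shell command python3 -m pendant 'ROWS' [FORCE]. ROWS is JSON, a list of rows, each an object with "travel": the shift along the tool's x, y, z in mm, a list of three; "dr": the turn, a rotation vector about the tool's x, y, z in degrees, a list of three; "hand": the opening, from 0 (shut) to 1 (fully open). A call has 1 to 8 rows; each row is the pose to reach, as a shift and turn from the pose commanded when the call began, along the tool's axes at that moment; what a row does not reach only later rows make up. A row lasts 1/12 s, in which the tool goes at most 41.7 mm and 7.16 degrees, less where a joint would pass 70% of its speed; a pose out of reach is approached as far as the arm can. A call with a gripper value outside its range is refused whole. The fingers move at their own pace and stop on an object; FORCE is the grip in N (left out, the last holds). Time passes only in rows, so rows that repeat a pose let the fingers close. It gives the time, the measured TCP pose, the force and the opening at its end, in the units of the state.
- env.read_state(): the state, without advancing time (a new reading comes with each control period).
- viewer.grab_frame(name): name is "scene" or "top" or "wrist"; returns a dict with "pixels" (480x640x3 uint8, red, green, blue), "fx", "fy", "cx", "cy" (pixels), "camera_from_world" (4x4, takes a point from world to camera coordinates). Camera axes: x right, y down, z forward; pixel columns grow to the right and rows downward; lengths in mm; the calibration is good to about 2 mm. A picture is of the moment at which its call begins. There is no depth.
- ticket.finish_job(): hands the job in, once; it reports no verdict.
The state is a dict: "time_s": time; "q": joint angles; "qd": joint speeds; "joint_torque": joint torques, N m; "tcp_pos": TCP position; "ee_rot": TCP orientation; "wrist_force": force on the tool from outside, world axes, zero at the start; "moment": the same for the moment, N m; "gripper_width": finger opening in mm.
Only numpy, scipy, OpenCV 4.12 (cv2) and the standard library are available. Lean on these libraries where they do the work, as an engineer would, in place of code of your own. Each camera call takes 0.05 s, during which the arm holds its last target.

### The job

Slide the sample plaque under the bench magnifier: first loosen the brass wing screw that locks the carriage by about a fifth of a turn (it has a left-hand thread, so it loosens clockwise), then push the stuck carriage along its rail by its upright push plate until it breaks free, and carry on gently, without slamming, until it rests fully home against the stop hidden inside the rail. Leave the screw loose, the plaque lying flat in the carriage's tray, and everything else on the bench where it is.

Things in the scene. Friction and masses are not known exactly. Their poses are not given: they have to be found in the camera images.
- lock_grip (a point): Grip point of the brass wing screw, on its vertical axis, about 84 mm above the bench. The wing is an upright flat bar 70 mm long, 16 mm thick and 34 mm tall (from 64 to 98 mm above the bench), standing on a beech block (top at 50 mm) at the robot's side of the rail. This frame turns with the wing: its y axis runs along the bar's length, its x axis across its 16 mm thickness, z up.
- lock (a joint): Turn of the wing screw in rad, growing CLOCKWISE as seen from above, which loosens it (left-hand thread). It starts between -0.2 and 0.2. Beyond 1.0 the lock is fully off; the screw ends at 1.5. Turning anticlockwise only tightens it, to a hard end at -0.25. Stiff (0.15 N m), stays where it is left. While locked the carriage has up to 10 mm of play but cannot leave.
- push_face (a point): Centre of the back face of the upright push plate at the tail of the dark wooden carriage: the face to push on. The plate is 64 mm wide (x), 12 mm thick (y) and its top is 102 mm above the bench; this point is 84 mm up. Frame fixed to the carriage: the carriage slides towards -y, x is across the rail, z up. The push plate stands clear, with at least 80 mm free behind it (+y).
- carriage_centre (a point): Middle of the carriage tray's floor, 46 mm above the bench; axes as push_face. The tray is 100 mm (x) by 125 mm (y) outside, its rim 10 mm high and 6 mm thick. The push plate's back face is 131 mm from here towards +y.
- carriage (a joint): Travel of the carriage along the rail in m, growing towards the magnifier (-y of carriage_centre). It starts between 0 and 0.008. Once unlocked it still sticks (10 to 14 N) until about 0.018, then breaks free and slides at 2 to 3 N; it stays where it is left. It is stopped by a stop hidden inside the rail at a travel that differs every time, somewhere from 0.105 to 0.145: find it by feel.
- buffer (a joint): Compression in m of the light spring buffer (under 1.2 N) on the hidden stop: 0 until the carriage reaches it, 0.005 when the carriage is fully home against the solid stop. Meeting it with the carriage faster than 0.12 m/s counts as slamming. The buffer is too weak to push the carriage back.
- sample_centre (a point): Centre of the sample plaque, a loose wooden plaque 80 x 98 x 14 mm lying flat in the carriage's tray with 4 to 8 mm of slack all round; it rides along. z is its upright axis.
- lens_centre (a point): Centre of the fixed magnifier: a level brass ring and glass 102 mm across, 175 mm above the bench, over the far end of the rail, held by a post on the side away from the robot. Keep clear of it; the carriage passes below.
- plaque0_centre (a point): Bystander: centre of a plaque 75 x 11 x 115 mm standing in the slotted beech stand.
- plaque1_centre (a point): Bystander: centre of a plaque 75 x 11 x 100 mm standing in the slotted beech stand.
- plaque2_centre (a point): Bystander: centre of a plaque 75 x 11 x 125 mm standing in the slotted beech stand.
- tin_centre (a point): Bystander: centre of a round metal wax tin, 79 mm across, 34 mm high.
- brush_centre (a point): Bystander: centre of a dust brush 45 x 160 x 36 mm, long along its y axis.
- block_centre (a point): Bystander: centre of a cork sanding block 60 x 100 x 30 mm, long along its y axis.
- mug_centre (a point): Bystander: centre of a clay mug, 80 mm across, 90 mm high.

How it is judged (in metres and radians):
On the way, in this order (a step that is already met when the one before it is completed fails the run):
1. the wing screw is loosened clockwise past 1.0 rad (value of joint lock above 1 rad), for 0.2 s.
2. the carriage has broken free and passed 30 mm of travel (value of joint carriage above 0.03 m), for 0.1 s.
At the end, for the whole second after the job is handed in: The carriage is at rest within 2 mm of fully home against the hidden stop (buffer pressed more than 3 of its 5 mm), the wing screw is still loose (past 1.0 rad), and the sample plaque lies flat in the carriage's tray (centre within 14 mm of the tray's, tilt under 0.1 rad) (value of joint buffer above 0.003 m and velocity of joint carriage between -0.01 and 0.01 m/s and value of joint lock above 1 rad and horizontal distance between sample_centre and carriage_centre below 0.014 m and z of sample_centre in the frame of carriage_centre below 0.011 m and angle between sample_centre's own z axis and vertical below 0.1 rad); the robot touches nothing.
It fails at once if the carriage slams into the stop (meets the buffer faster than 0.12 m/s) (value of joint buffer above 0.0005 m and velocity of joint carriage above 0.12 m/s).
It fails at once if a bystander is moved more than 30 mm (distance of any of plaque0_centre, plaque1_centre, plaque2_centre, tin_centre, brush_centre, block_centre, mug_centre from where it was at the start of the episode above 0.03 m).
It also fails if it takes over 51 s, if anything falls off the work surface, if the arm or the gripper's body presses on something with over 40 N, if the wrist force passes 120 N, or if a joint passes its speed limit or range.

## Working session

There is one attempt and no reset: what is moved stays moved. The work goes in short steps, Python scripts to look and compute and a shell command to move; the robot and the scene stay as the last step left them, time stands still between calls to the robot, and variables do not carry over. Pictures are saved under pics/ and viewed, and the job is handed in when it is done.

```bash
mkdir -p pics && ls
python3 - <<'E'
from station import env, viewer, ticket
import cv2, numpy as np
s=env.read_state(); print(s, env.grip_depth)
for n in ("scene","top","wrist"):
    f=viewer.grab_frame(n); cv2.imwrite(f"pics/{n}0.png",f["pixels"][:,:,::-1])
    print(n,f["fx"],f["fy"],f["cx"],f["cy"],np.round(f["camera_from_world"],3).tolist())
E
```

```text
pics
{'time_s': 0.0, 'q': array([ 1.15007412,  0.32185434, -0.07007549,  1.45168303,  0.02261489,
        1.37079185, -0.05692124]), 'qd': array([ 0.00030446, -0.00067485,  0.00036215,  0.00093608,  0.00012231,
        0.00178276, -0.00264275]), 'joint_torque': array([ 6.78186061e-04, -4.93573987e+01, -3.81636629e-01, -3.14330220e+01,
        1.29707812e-02,  1.14445275e-02, -4.69492647e-06]), 'tcp_pos': array([ 273.50154937, -588.99738738,  199.6991029 ]), 'ee_rot': array([-2.64751894,  1.68946037,  0.0026741 ]), 'wrist_force': array([ 0.61030469, -0.59516867,  0.28806942]), 'moment': array([ 0.02511816, -0.09389794,  0.00195103]), 'gripper_width': 85.38975603347814} -18.700000000000003
scene 579.761065232719 579.761065232719 319.88520004473463 238.2295192821091 [[-0.85, 0.527, 0.013, 433.546], [0.382, 0.633, -0.673, -114.72], [-0.363, -0.567, -0.74, 1843.978], [0.0, 0.0, 0.0, 1.0]]
top 484.45305057301204 484.45305057301204 322.0538800359705 242.27160904174707 [[0.022, -1.0, -0.012, 9.549], [-0.989, -0.02, -0.145, 550.081], [0.145, 0.015, -0.989, 1132.763], [0.0, 0.0, 0.0, 1.0]]
wrist 408.07149750219577 408.07149750219577 321.7879367212392 241.29381758575744 [[0.42, -0.907, -0.003, -649.482], [-0.873, -0.405, 0.271, -34.776], [-0.247, -0.112, -0.962, 379.707], [0.0, 0.0, 0.0, 1.0]]
```

View pics/scene0.png

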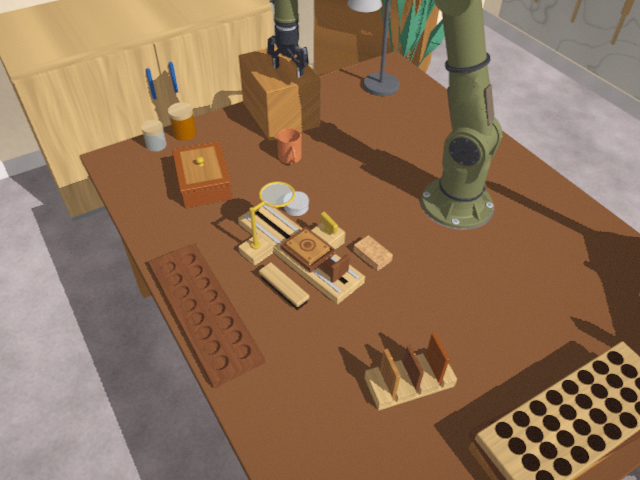

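View pics/top0.png

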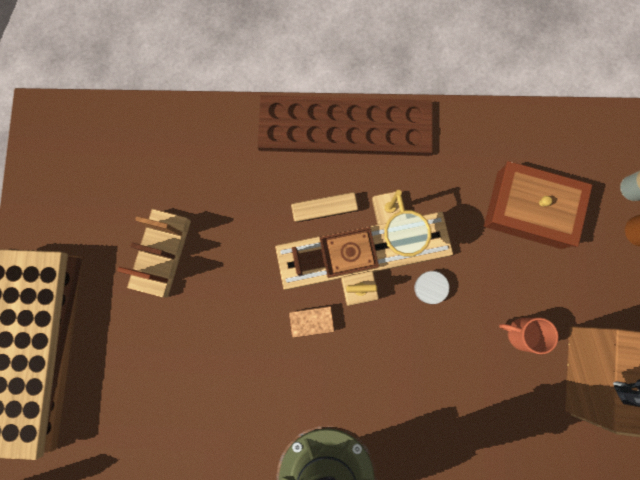

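View pics/wrist0.png

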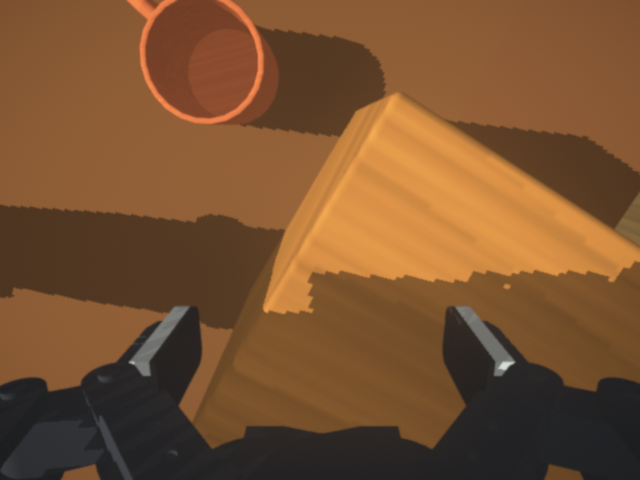

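The top view shows the rail at pixels (278–452, 215–288). The magnifier ring is at (408,232), the sample at (350,252), the push plate near (305,262), and the wing on its block at (360,289). The tin is at (432,287), the cork block at (312,321) and the brush at (324,207). The mug is at (535,335), the arm's box is at the right, and the stand is at the left. I'll zoom in to measure.

```bash
cat > h.py <<'E'
import numpy as np, cv2
from station import env, viewer, ticket
def grab(n):
    f=viewer.grab_frame(n); return f
def ray(f,u,v):
    T=np.array(f["camera_from_world"]);R=T[:3,:3];t=T[:3,3]
    c=-R.T@t; d=R.T@np.array([(u-f["cx"])/f["fx"],(v-f["cy"])/f["fy"],1.]); return c,d
def onz(f,u,v,z):
    c,d=ray(f,u,v); return c+d*(z-c[2])/d[2]
def proj(f,p):
    T=np.array(f["camera_from_world"]);q=T[:3,:3]@np.array(p,float)+T[:3,3]
    return np.array([f["fx"]*q[0]/q[2]+f["cx"],f["fy"]*q[1]/q[2]+f["cy"]])
def crop(f,x0,y0,x1,y1,k,name):
    im=f["pixels"][y0:y1,x0:x1,::-1]; cv2.imwrite("pics/"+name,cv2.resize(im,None,fx=k,fy=k,interpolation=cv2.INTER_CUBIC))
E
python3 - <<'E'
from h import *
f=grab("top"); crop(f,270,185,460,325,4.2,"topz.png")
g=grab("scene"); crop(g,230,170,400,310,4.2,"scenez.png")
E
```

```text
(no output)
```

View pics/topz.png

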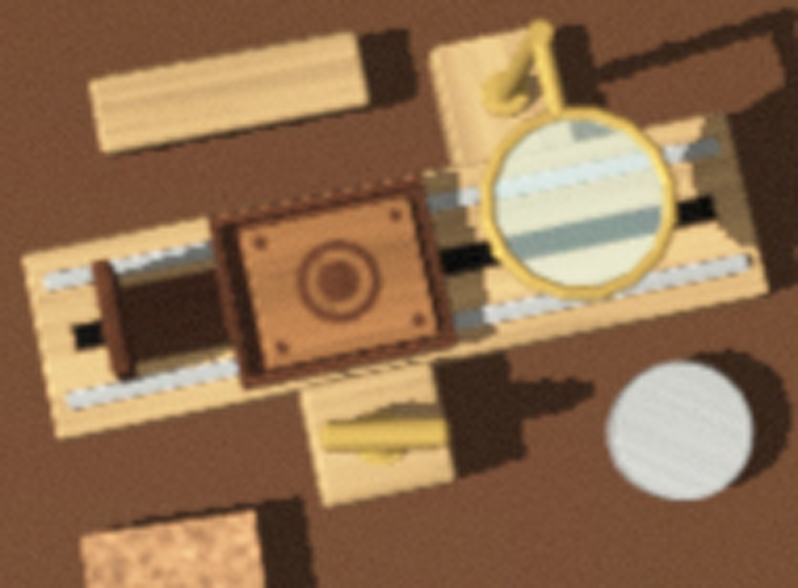

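View pics/scenez.png

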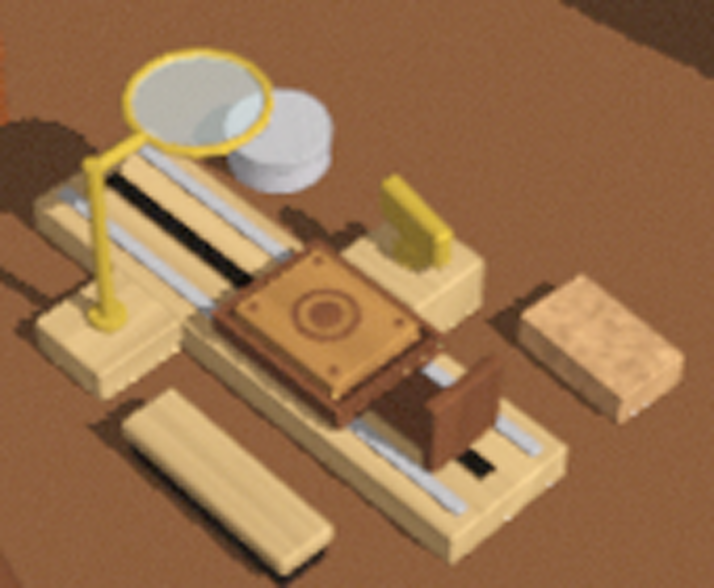

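The zoomed top view shows the wing bar lying nearly along the image row, with ends at about zoom (322,436) and (448,432). The push plate top runs from (103,262) to (122,378), and the tray corners are at (212,218), (425,180), (455,345) and (245,385). Next I'll measure with masks.

Run:
```python
from h import *
f=grab("top"); g=grab("scene")
def mask(f,box,lo,hi,name):
    x0,y0,x1,y1=box
    hsv=cv2.cvtColor(f["pixels"],cv2.COLOR_RGB2HSV); m=cv2.inRange(hsv,lo,hi)
    z=np.zeros_like(m); z[y0:y1,x0:x1]=m[y0:y1,x0:x1]
    cs,_=cv2.findContours(z,cv2.RETR_EXTERNAL,cv2.CHAIN_APPROX_NONE)
    c=max(cs,key=cv2.contourArea); r=cv2.minAreaRect(c); print(name,cv2.contourArea(c),r); return z,c,r
hsv=cv2.cvtColor(f["pixels"],cv2.COLOR_RGB2HSV)
for p in [(361,288),(350,288),(372,288),(361,294),(355,298),(297,262),(297,255),(300,272),(345,296)]:
    print(p,hsv[p[1],p[0]])
z,c,r=mask(f,(335,270,385,305),(20,150,130),(32,255,255),"wing top")
b=cv2.boxPoints(r); P=np.array([onz(f,*q,98)[:2] for q in b]); print(P.round(1).tolist(), P.mean(0))
# hand picks from zoom
k=lambda x,y:(270+(x+.5)/4.2-.5,185+(y+.5)/4.2-.5)
a=onz(f,*k(323,436),98);b=onz(f,*k(448,432),98); print("wing ends",a,b,np.linalg.norm(a-b),(a+b)/2)
C=[onz(f,*k(*q),56) for q in [(212,218),(425,180),(455,345),(245,385)]]
for i in range(4): print("tray",C[i].round(1),np.linalg.norm(C[i]-C[(i+1)%4]).round(1))
print("tray c",np.mean(C,0))
Q=[onz(f,*k(*q),102) for q in [(94,263),(112,260),(132,374),(118,378)]]
for i in range(4): print("plate",Q[i].round(1),np.linalg.norm(Q[i]-Q[(i+1)%4]).round(1))
# rail base edges top z? 
R=[onz(f,*k(*q),34) for q in [(22,257),(57,437),(768,293)]]
print("rail",[x.round(1) for x in R], np.degrees(np.arctan2(*(R[1]-R[2])[[0,1]])))
```

```text
(361, 288) [ 21 144 227]
(350, 288) [ 21 144 225]
(372, 288) [ 21 145 227]
(361, 294) [ 21 146 218]
(355, 298) [ 18 106 231]
(297, 262) [ 10 150 100]
(297, 255) [ 10 141  67]
(300, 272) [ 10 144  83]
(345, 296) [ 17 117 218]
wing top 1.0 ((360.5882568359375, 285.35296630859375), (1.9402848482131958, 4.850712299346924), 75.96376037597656)
[[444.9, -63.6], [447.8, -74.3], [443.6, -75.4], [440.7, -64.7]] [444.25193762 -69.50077581]
wing ends [436.62661754 -37.71142888  98.        ] [ 440.19247955 -105.09024132   98.        ] 67.47310381505851 [438.40954854 -71.4008351   98.        ]
tray [561.3  25.7  56. ] 123.5
tray [585.6 -95.3  56. ] 95.7
tray [ 491.5 -112.9   56. ] 120.5
tray [466.5   5.   56. ] 97.0
tray c [526.20883033 -44.3891052   56.        ]
plate [527.8  88.6 102. ] 9.9
plate [529.7  78.8 102. ] 63.3
plate [467.7  66.2 102. ] 7.9
plate [465.4  73.7 102. ] 64.2
rail [array([539.7, 135.7,  34. ]), array([436.2, 112. ,  34. ]), array([ 527.3, -294.9,   34. ])] -12.630921959961626
```

Run:
```python
from h import *
from scipy.spatial.transform import Rotation as Ro
f=grab("top"); g=grab("scene")
k=lambda x,y:(230+(x+.5)/4.2-.5,170+(y+.5)/4.2-.5)
kt=lambda x,y:(270+(x+.5)/4.2-.5,185+(y+.5)/4.2-.5)
def tri(p,q):
    P=[];
    A=[];b=[]
    for fr,u in ((f,p),(g,q)):
        c,d=ray(fr,*u); d/=np.linalg.norm(d); M=np.eye(3)-np.outer(d,d); A.append(M); b.append(M@c)
    x=np.linalg.lstsq(np.vstack(A),np.hstack(b),rcond=None)[0]; return x
print("wing far end(-y)", tri(kt(448,432),k(390,180)))
print("wing near end(+y)", tri(kt(323,436),k(443,235)))
print("lens", onz(f,*kt(580,204),175), tri(kt(580,204),k(199,101)))
print("tin", onz(f,*kt(680,430),34), tri(kt(680,430),k(280,124)))
print("plate corners back", tri(kt(94,263),k(432,405)), tri(kt(118,378),k(500,360)))
for p in [(436.6,-37.7,98),(440.2,-105,98),(499,84,102)]:
    u=proj(g,p); print(((u-[230,170])*4.2).round(1))
s=env.read_state(); R=Ro.from_rotvec(s["ee_rot"]).as_matrix(); print(R.round(3)); 
h=np.degrees(np.arctan2(R[1,0],R[0,0])); print("tool x heading deg",h)
```

```text
wing far end(-y) [ 439.41879687 -104.81168718   91.40852464]
wing near end(+y) [437.05292109 -38.03870724  94.93052742]
lens [ 553.28971607 -164.11028573  175.        ] [ 552.63788038 -163.60468619  173.45617875]
tin [ 447.61716045 -243.48358521   34.        ] [ 446.9666618  -242.81210831   34.72474642]
plate corners back [527.58622391  88.49255951 103.6320008 ] [465.99235312  74.0207926   95.2933063 ]
[442.9 230.4]
[385.4 171.5]
[464.5 382.3]
[[ 0.421 -0.907 -0.   ]
 [-0.907 -0.421  0.   ]
 [-0.     0.    -1.   ]]
tool x heading deg -65.08680145064109
```

Both views agree to within a few mm. The wing centre is at about (438,-71), bar heading about 3° off world y. The lens is at (553,-164,174), and the push face is near (498,83). First I'll move above the wing at z≈200.

```bash
python3 -m pendant '[{"travel":[-25,-23,0],"dr":[0,0,-4],"hand":1},{"travel":[-55,-50,0],"dr":[0,0,-9],"hand":1},{"travel":[-85,-77,0],"dr":[0,0,-15],"hand":1},{"travel":[-115,-105,0],"dr":[0,0,-20],"hand":1},{"travel":[-145,-132,0],"dr":[0,0,-25],"hand":1},{"travel":[-175,-160,0],"dr":[0,0,-30],"hand":1},{"travel":[-195,-178,0],"dr":[0,0,-34],"hand":1},{"travel":[-200,-184,0],"dr":[0,0,-34],"hand":1}]'
python3 - <<'E'
from h import *
from scipy.spatial.transform import Rotation as Ro
s=env.read_state(); R=Ro.from_rotvec(s["ee_rot"]).as_matrix(); print(s["tcp_pos"],s["q"].round(3))
d=np.array([438.4,-71.4,200])-s["tcp_pos"]; print("travel",R.T@d,"head",np.degrees(np.arctan2(R[1,0],R[0,0])))
E
```

```text
time_s: 1.12
tcp_pos: [358.7, -325.6, 201.4]
ee_rot: [-3.03, 0.827, -0.001]
wrist_force: [0.1, -0.6, -0.8]
gripper_width: 85.5
[ 358.65894762 -325.55871597  201.40606682] [ 0.978 -0.021 -0.289  1.838 -0.007  1.323  0.157]
travel [ -60.46882934 -259.4192999     1.55334448] head -30.539731274647693
```

```bash
python3 -m pendant '[{"travel":[-8,-32,0],"dr":[0,0,-4],"hand":1},{"travel":[-16,-68,0],"dr":[0,0,-9],"hand":1},{"travel":[-25,-105,0],"dr":[0,0,-14],"hand":1},{"travel":[-34,-145,0],"dr":[0,0,-19],"hand":1},{"travel":[-42,-183,0],"dr":[0,0,-24],"hand":1},{"travel":[-51,-220,0],"dr":[0,0,-29],"hand":1},{"travel":[-58,-250,0],"dr":[0,0,-33],"hand":1},{"travel":[-60,-259,0],"dr":[0,0,-34],"hand":0.8}]'
python3 - <<'E'
from h import *
from scipy.spatial.transform import Rotation as Ro
s=env.read_state(); R=Ro.from_rotvec(s["ee_rot"]).as_matrix(); print(s["tcp_pos"],s["q"].round(3))
d=np.array([438.4,-71.4,200])-s["tcp_pos"]; print("travel",R.T@d,"head",np.degrees(np.arctan2(R[1,0],R[0,0])))
f=grab("wrist"); crop(f,0,0,640,480,1.2,"w1.png")
for p in [(436.6,-37.7,98),(440.2,-105,98),(438.4,-71.4,98)]: print(proj(f,p)*1.2)
E
```

```text
time_s: 1.78
tcp_pos: [440.4, -72.9, 201.5]
ee_rot: [-3.139, -0.094, -0.003]
wrist_force: [-1.1, 0.3, 0.2]
gripper_width: 75.5
[440.36022843 -72.90515468 201.45063404] [ 0.718 -0.112 -0.564  1.908 -0.062  1.327  0.231]
travel [-1.86993189 -1.61825279  1.44808076] head 3.4150472459490455
[382.32277732 212.53075845]
[381.98801435 325.50296496]
[382.14519489 270.90842829]
```

View pics/w1.png

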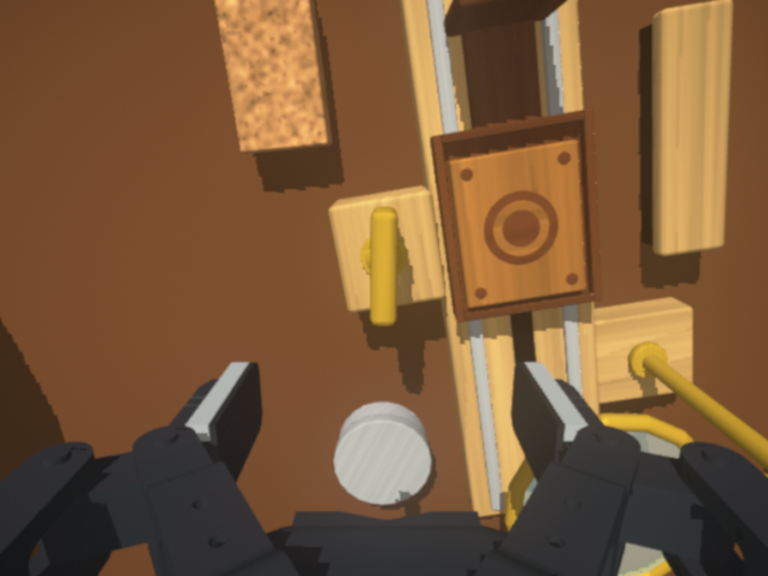

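The wing's top runs from (384,209) to (383,325) in this picture, within about 2 mm of the prediction. The jaws straddle it correctly, so I'll descend and grip.

```bash
python3 -m pendant '[{"travel":[-1.5,-2.5,20],"dr":[0,0,0],"hand":0.65},{"travel":[-1.5,-2.5,45],"dr":[0,0,0],"hand":0.65},{"travel":[-1.5,-2.5,75],"dr":[0,0,0],"hand":0.65},{"travel":[-1.5,-2.5,100],"dr":[0,0,0],"hand":0.65},{"travel":[-1.5,-2.5,120],"dr":[0,0,0],"hand":0.65},{"travel":[-1.5,-2.5,132],"dr":[0,0,0],"hand":0.65},{"travel":[-1.5,-2.5,135],"dr":[0,0,0],"hand":0.65},{"travel":[-1.5,-2.5,135],"dr":[0,0,0],"hand":0.65}]'
python3 - <<'E'
from h import *
f=grab("wrist"); crop(f,0,0,640,480,1.2,"w2.png"); print(env.read_state()["tcp_pos"])
E
```

```text
time_s: 2.5
tcp_pos: [436.2, -76.8, 65.0]
ee_rot: [-3.14, -0.075, 0.003]
wrist_force: [-0.2, 0.5, 0.1]
gripper_width: 55.4
[437.17745609 -76.65593524  66.01178436]
```

View pics/w2.png

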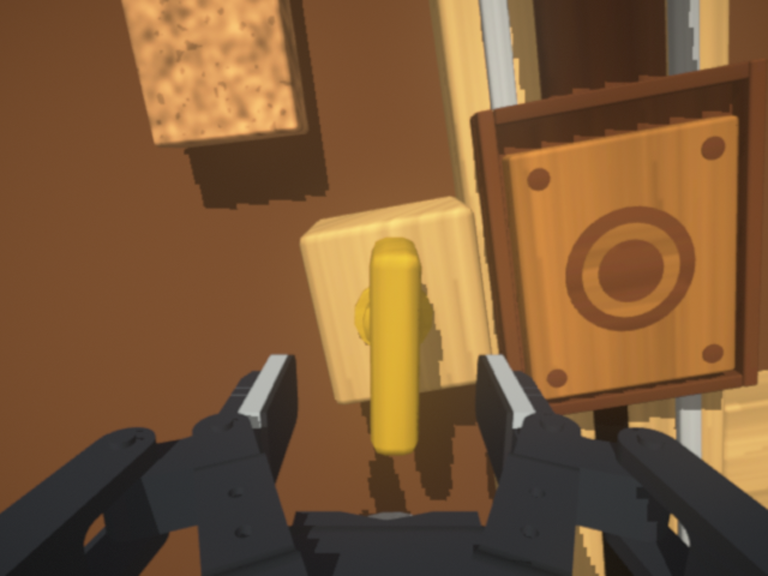

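Run:
```python
from h import *
from scipy.spatial.transform import Rotation as Ro
s=env.read_state(); print(s["q"].round(3),s["qd"].round(3),s["tcp_pos"],s["ee_rot"],s["wrist_force"])
R=Ro.from_rotvec(s["ee_rot"]).as_matrix(); print(R.round(3))
f=grab("wrist")
for p in [(436.6,-37.7,98),(440.2,-105,98),(438.4,-71.4,98),s["tcp_pos"],s["tcp_pos"]+[0,0,19]]: print(proj(f,p)*1.2)
print([onz(f,u/1.2,v/1.2,98) for u,v in ((395,240),(395,446),(395,343))])
```

```text
[ 0.703  0.025 -0.59   2.083  0.016  1.038  0.153] [-0.003 -0.017 -0.007 -0.019 -0.004  0.002  0.003] [437.17745609 -76.65593524  66.01178436] [ 3.14055893e+00  7.60886605e-02 -1.75433714e-04] [-0.27299444 -0.84191095  0.52293121]
[[ 0.999  0.048 -0.   ]
 [ 0.048 -0.999 -0.   ]
 [-0.     0.    -1.   ]]
[389.46470521 255.14919415]
[390.3243228  454.69255252]
[389.91223516 361.01582052]
[385.37971452 338.9083036 ]
[385.29339193 359.39711862]
[array([437.99156451, -33.1265378 ,  98.        ]), array([ 441.57649896, -101.64107551,   98.        ]), array([439.67450144, -65.29048594,  98.        ])]
```

The bar's top face spans rows 262–455 at column 395, and the dark part above it is the end face, so the wing centre is about (439.5,-71). The TCP sits 5 mm short in y and 2 mm in x. I'll correct this before gripping.

```bash
python3 -m pendant '[{"travel":[1,-3,0],"dr":[0,0,0],"hand":0.65},{"travel":[2.3,-5.5,0],"dr":[0,0,0],"hand":0.65},{"travel":[2.3,-5.5,0],"dr":[0,0,0],"hand":0.65},{"travel":[2.3,-5.5,0],"dr":[0,0,0],"hand":0.65}]'
python3 - <<'E'
from h import *
from scipy.spatial.transform import Rotation as Ro
s=env.read_state();R=Ro.from_rotvec(s["ee_rot"]).as_matrix(); print(s["tcp_pos"],"head",np.degrees(np.arctan2(R[1,0],R[0,0])))
E
```

```text
time_s: 2.93
tcp_pos: [439.7, -69.7, 66.3]
ee_rot: [3.14, 0.081, 0.002]
wrist_force: [-0.1, -0.3, -0.6]
gripper_width: 55.4
[439.65500259 -69.68066483  66.33875868] head 2.948974994998448
```

```bash
python3 -m pendant '[{"travel":[0,0,0],"dr":[0,0,0],"hand":0.3},{"travel":[0,0,0],"dr":[0,0,0],"hand":0.1},{"travel":[0,0,0],"dr":[0,0,0],"hand":0},{"travel":[0,0,0],"dr":[0,0,0],"hand":0},{"travel":[0,0,0],"dr":[0,0,0],"hand":0},{"travel":[0,0,0],"dr":[0,0,0],"hand":0},{"travel":[0,0,0],"dr":[0,0,0],"hand":0},{"travel":[0,0,0],"dr":[0,0,0],"hand":0}]' 45
```

```text
time_s: 3.6
tcp_pos: [438.8, -69.9, 66.0]
ee_rot: [3.14, 0.08, -0.001]
wrist_force: [-3.4, 0.0, 5.9]
gripper_width: 13.1
```

```bash
python3 -m pendant '[{"travel":[0,0,0],"dr":[0,0,4],"hand":0},{"travel":[0,0,0],"dr":[0,0,8],"hand":0},{"travel":[0,0,0],"dr":[0,0,12],"hand":0},{"travel":[0,0,0],"dr":[0,0,16],"hand":0},{"travel":[0,0,0],"dr":[0,0,20],"hand":0},{"travel":[0,0,0],"dr":[0,0,24],"hand":0},{"travel":[0,0,0],"dr":[0,0,28],"hand":0},{"travel":[0,0,0],"dr":[0,0,32],"hand":0}]'
python3 - <<'E'
from h import *
s=env.read_state();print(s["moment"],s["wrist_force"],s["q"].round(2)); f=grab("wrist"); crop(f,0,0,640,480,1.2,"w3.png")
E
```

```text
time_s: 4.27
tcp_pos: [439.5, -70.1, 66.0]
ee_rot: [3.039, -0.793, 0.001]
wrist_force: [-0.7, -0.4, 2.8]
gripper_width: 12.6
[-0.07105037  0.34792201  0.16810762] [-0.71195972 -0.37618248  2.75446773] [ 0.69  0.03 -0.59  2.08  0.02  1.04 -0.42]
```

View pics/w3.png

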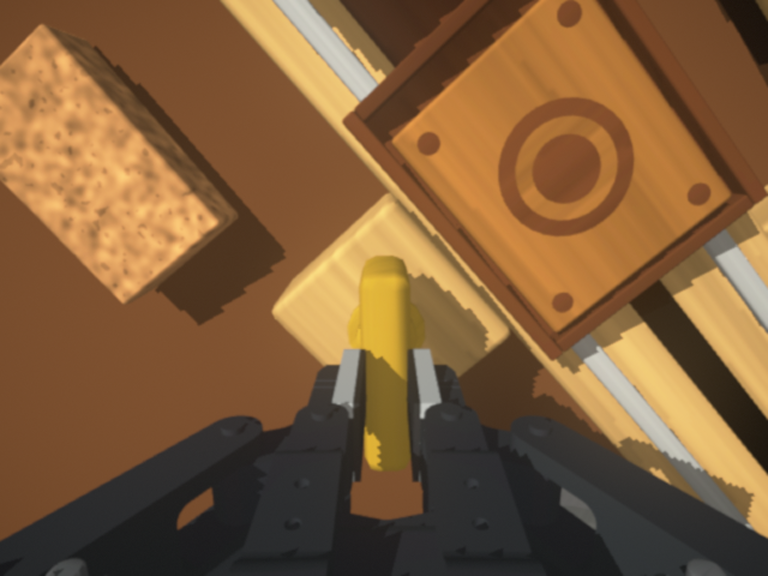

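The wing turned with the jaws and lies along the fingers, spanning rows 257–470 at column 385. A total turn of 70° (1.22 rad) puts the lock between 1.02 and 1.42 for any starting value, so I'll continue to that.

```bash
python3 -m pendant '[{"travel":[0,0,0],"dr":[0,0,5],"hand":0},{"travel":[0,0,0],"dr":[0,0,10],"hand":0},{"travel":[0,0,0],"dr":[0,0,15],"hand":0},{"travel":[0,0,0],"dr":[0,0,20],"hand":0},{"travel":[0,0,0],"dr":[0,0,25],"hand":0},{"travel":[0,0,0],"dr":[0,0,30],"hand":0},{"travel":[0,0,0],"dr":[0,0,35],"hand":0},{"travel":[0,0,0],"dr":[0,0,38],"hand":0}]'
python3 -m pendant '[{"travel":[0,0,0],"dr":[0,0,0],"hand":0},{"travel":[0,0,0],"dr":[0,0,0],"hand":0},{"travel":[0,0,0],"dr":[0,0,0],"hand":0}]'
python3 - <<'E'
from h import *
from scipy.spatial.transform import Rotation as Ro
s=env.read_state();R=Ro.from_rotvec(s["ee_rot"]).as_matrix(); print(s["tcp_pos"],"head",np.degrees(np.arctan2(R[1,0],R[0,0])),s["moment"],s["q"].round(2))
f=grab("wrist"); crop(f,0,0,640,480,1.2,"w4.png"); f=grab("top"); crop(f,270,185,460,325,4.2,"topz4.png")
E
```

```text
time_s: 4.98
tcp_pos: [440.1, -70.7, 66.1]
ee_rot: [-2.616, 1.739, -0.004]
wrist_force: [0.7, -2.0, 1.8]
gripper_width: 13.3
time_s: 5.23
tcp_pos: [440.0, -70.7, 66.0]
ee_rot: [-2.62, 1.734, -0.004]
wrist_force: [2.3, -3.5, 0.5]
gripper_width: 13.2
[440.02891697 -70.67493431  66.04444615] head -66.98846828416687 [-0.7853285  -0.53530788  0.07160523] [ 0.67  0.03 -0.58  2.08  0.02  1.04 -1.08]
```

View pics/w4.png

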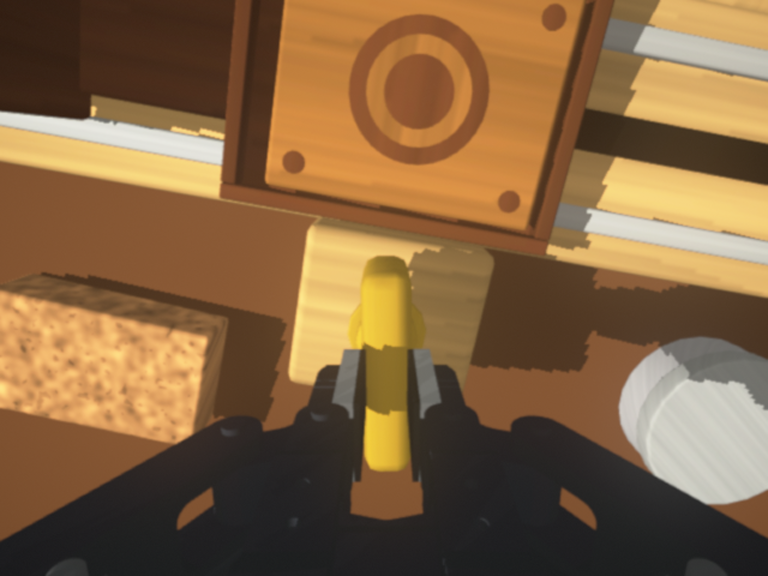

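The wing is now nearly across the rail, about 80° from it, which puts the lock at about 1.4 and certainly above 1.0. I'll release and rise.

```bash
python3 -m pendant '[{"travel":[0,0,0],"dr":[0,0,0],"hand":0.2},{"travel":[0,0,0],"dr":[0,0,0],"hand":0.4},{"travel":[0,0,0],"dr":[0,0,0],"hand":0.5},{"travel":[0,0,0],"dr":[0,0,0],"hand":0.5},{"travel":[0,0,-20],"dr":[0,0,0],"hand":0.5},{"travel":[0,0,-50],"dr":[0,0,0],"hand":0.5},{"travel":[0,0,-90],"dr":[0,0,0],"hand":0.5},{"travel":[0,0,-130],"dr":[0,0,0],"hand":0.5}]'
python3 - <<'E'
from h import *
from scipy.spatial.transform import Rotation as Ro
s=env.read_state();R=Ro.from_rotvec(s["ee_rot"]).as_matrix(); print(s["tcp_pos"],"head",np.degrees(np.arctan2(R[1,0],R[0,0])),s["q"].round(2)); print(R.round(3))
f=grab("top"); crop(f,270,185,460,325,4.2,"topz5.png")
E
```

```text
time_s: 6.0
tcp_pos: [437.7, -68.8, 196.3]
ee_rot: [2.619, -1.734, -0.005]
wrist_force: [2.0, -1.2, 0.3]
gripper_width: 42.4
[437.67307846 -68.82494603 196.30949893] head -67.02987809441157 [ 0.7  -0.11 -0.55  1.92 -0.06  1.32 -1.01]
[[ 0.39  -0.921 -0.003]
 [-0.921 -0.39   0.002]
 [-0.003  0.002 -1.   ]]
```

View pics/topz5.png

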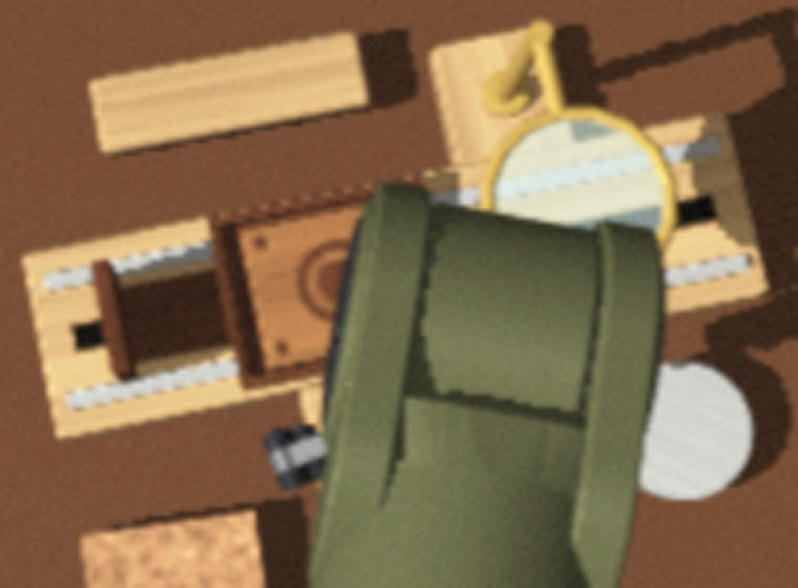

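The carriage and bystanders have not moved. Next I'll move behind the push plate with the fingers shut and tool x across the rail (heading about 12°).

```bash
python3 -m pendant '[{"travel":[-16,-13,0],"dr":[0,0,-5],"hand":0.2},{"travel":[-36,-28,0],"dr":[0,0,-11],"hand":0},{"travel":[-56,-44,0],"dr":[0,0,-17],"hand":0},{"travel":[-76,-60,0],"dr":[0,0,-23],"hand":0},{"travel":[-96,-76,0],"dr":[0,0,-29],"hand":0},{"travel":[-116,-91,0],"dr":[0,0,-35],"hand":0},{"travel":[-136,-107,0],"dr":[0,0,-41],"hand":0},{"travel":[-155,-122,0],"dr":[0,0,-47],"hand":0}]'
python3 -m pendant '[{"travel":[0,0,0],"dr":[0,0,-6],"hand":0},{"travel":[0,0,0],"dr":[0,0,-12],"hand":0},{"travel":[0,0,0],"dr":[0,0,-18],"hand":0},{"travel":[0,0,0],"dr":[0,0,-24],"hand":0},{"travel":[0,0,0],"dr":[0,0,-30],"hand":0},{"travel":[0,0,0],"dr":[0,0,-32],"hand":0},{"travel":[0,0,0],"dr":[0,0,-32],"hand":0}]'
python3 - <<'E'
from h import *
from scipy.spatial.transform import Rotation as Ro
s=env.read_state();R=Ro.from_rotvec(s["ee_rot"]).as_matrix(); print(s["tcp_pos"],"head",np.degrees(np.arctan2(R[1,0],R[0,0])),s["q"].round(2)); print(R.round(3))
print(R.T@(np.array([489.7,122,72])-s["tcp_pos"]))
f=grab("wrist"); crop(f,0,0,640,480,1.2,"w6.png")
f=grab("top"); crop(f,270,185,460,325,4.2,"topz6.png")
E
```

```text
time_s: 6.72
tcp_pos: [490.7, 122.3, 195.5]
ee_rot: [-3.095, 0.538, 0.002]
wrist_force: [-0.0, -0.6, 0.2]
gripper_width: 0.1
time_s: 7.3
tcp_pos: [490.5, 120.8, 195.4]
ee_rot: [-3.124, -0.328, 0.002]
wrist_force: [0.5, 0.2, 0.6]
gripper_width: -0.2
[490.47307826 120.8433602  195.35313572] head 11.994678934233274 [ 0.48  0.06 -0.79  1.79  0.04  1.32 -0.11]
[[ 0.978  0.208 -0.001]
 [ 0.208 -0.978  0.   ]
 [-0.001 -0.001 -1.   ]]
[ -0.34259235  -1.22523652 123.3544202 ]
```

View pics/w6.png

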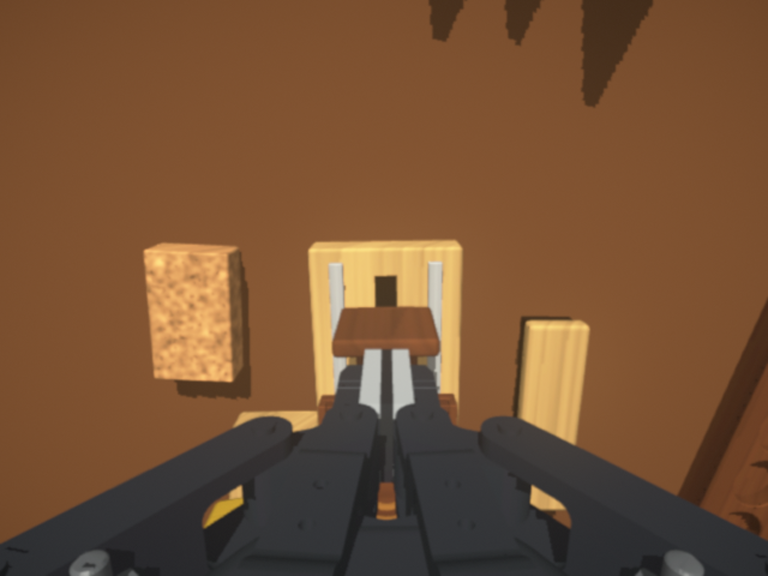

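View pics/topz6.png

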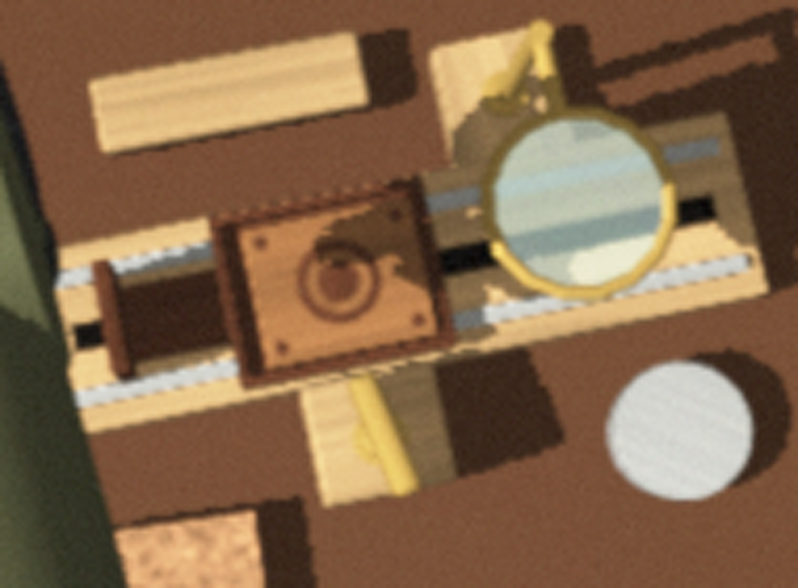

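In the wrist view the plate's back top edge is at about row 338, and the fingers (column 386) are centred on the plate (columns 333–439). The top view shows the wing turned across the rail, at zoom (360,380)–(405,490).

Run:
```python
from h import *
f=grab("wrist"); im=f["pixels"]
print([ (v,im[v,300].tolist()) for v in range(250,302,3)])
for v in (336,340,345): print(v,onz(f,386/1.2,v/1.2,102))
```

```text
[(250, [241, 203, 120]), (253, [241, 201, 119]), (256, [149, 103, 62]), (259, [125, 81, 49]), (262, [125, 80, 50]), (265, [125, 80, 51]), (268, [125, 81, 52]), (271, [125, 80, 52]), (274, [124, 80, 51]), (277, [124, 80, 52]), (280, [123, 80, 50]), (283, [140, 88, 55]), (286, [137, 87, 55]), (289, [128, 82, 52]), (292, [119, 77, 50]), (295, [108, 71, 48]), (298, [85, 60, 43]), (301, [86, 61, 44])]
336 [497.91117852  86.43778622 102.        ]
340 [498.4200032   84.00102875 102.        ]
345 [499.05942889  80.93882408 102.        ]
```

```bash
python3 -m pendant '[{"travel":[0,-3,15],"dr":[0,0,0],"hand":0},{"travel":[0,-3,40],"dr":[0,0,0],"hand":0},{"travel":[0,-3,70],"dr":[0,0,0],"hand":0},{"travel":[0,-3,95],"dr":[0,0,0],"hand":0},{"travel":[0,-3,115],"dr":[0,0,0],"hand":0},{"travel":[0,-3,121],"dr":[0,0,0],"hand":0},{"travel":[0,-3,121],"dr":[0,0,0],"hand":0},{"travel":[0,-3,121],"dr":[0,0,0],"hand":0}]'
python3 - <<'E'
from h import *
f=grab("wrist"); crop(f,0,0,640,480,1.2,"w7.png")
f=grab("scene"); crop(f,230,170,400,310,4.2,"scenez7.png")
s=env.read_state(); print(s["tcp_pos"],s["q"].round(2))
E
```

```text
time_s: 8.12
tcp_pos: [491.0, 123.7, 75.5]
ee_rot: [-3.124, -0.326, -0.001]
wrist_force: [-0.4, -0.3, 1.1]
gripper_width: 0.4
[491.82553327 123.72428515  76.3472683 ] [ 0.43  0.19 -0.79  1.93  0.15  1.08 -0.21]
```

View pics/w7.png

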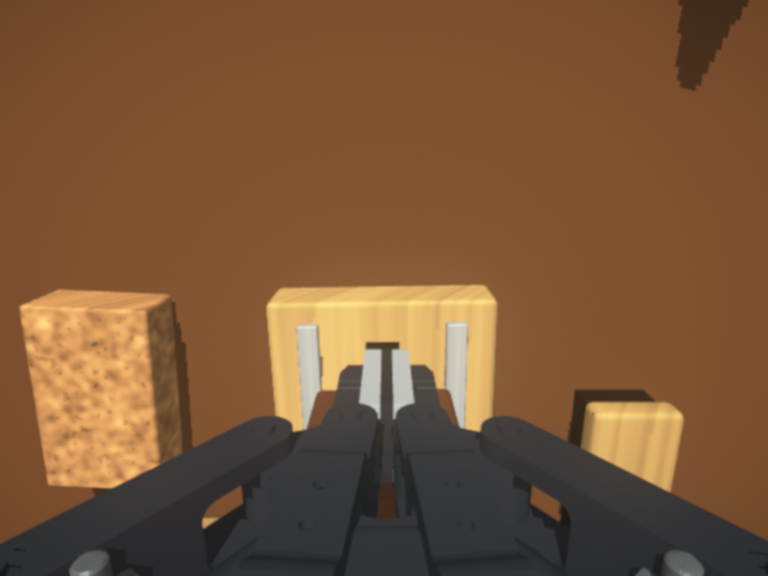

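View pics/scenez7.png

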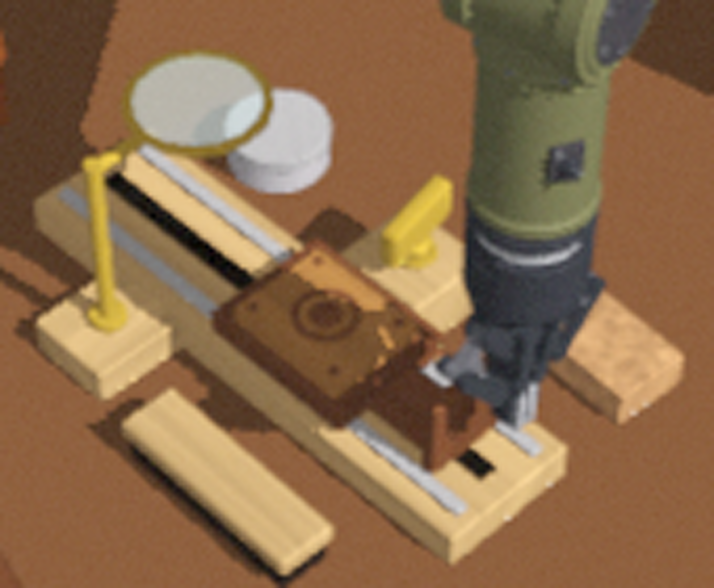

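The fingers are shut behind the plate with tips at z≈76, about 40 mm back and centred. Tool +y is the push direction, so I'll advance to contact.

```bash
python3 -m pendant '[{"travel":[0,6,0],"dr":[0,0,0],"hand":0},{"travel":[0,12,0],"dr":[0,0,0],"hand":0},{"travel":[0,16,0],"dr":[0,0,0],"hand":0},{"travel":[0,19,0],"dr":[0,0,0],"hand":0},{"travel":[0,22,0],"dr":[0,0,0],"hand":0},{"travel":[0,24,0],"dr":[0,0,0],"hand":0}]'
python3 -m pendant '[{"travel":[0,2,0],"dr":[0,0,0],"hand":0},{"travel":[0,4,0],"dr":[0,0,0],"hand":0},{"travel":[0,6,0],"dr":[0,0,0],"hand":0},{"travel":[0,8,0],"dr":[0,0,0],"hand":0}]'
```

```text
time_s: 8.72
tcp_pos: [495.7, 99.2, 74.9]
ee_rot: [3.125, 0.325, 0.0]
wrist_force: [0.2, 0.3, 0.6]
gripper_width: -0.1
time_s: 9.05
tcp_pos: [497.2, 92.0, 74.8]
ee_rot: [3.125, 0.326, -0.0]
wrist_force: [-0.1, -0.4, 0.9]
gripper_width: 0.3
```

```bash
for i in 1 2 3; do python3 -m pendant '[{"travel":[0,1.5,0],"dr":[0,0,0],"hand":0},{"travel":[0,3,0],"dr":[0,0,0],"hand":0},{"travel":[0,4.5,0],"dr":[0,0,0],"hand":0}]' | grep -E "tcp_pos|force"; done
```

```text
tcp_pos: [498.1, 87.5, 74.8]
wrist_force: [-1.1, 0.3, 1.2]
tcp_pos: [499.1, 83.1, 74.8]
wrist_force: [0.3, -0.6, 0.6]
tcp_pos: [500.0, 78.7, 74.8]
wrist_force: [0.1, -0.8, -0.2]
```

No contact force yet, so I'll check visually.

Run:
```python
from h import *
f=grab("wrist"); crop(f,0,0,640,480,1.2,"w8.png")
f=grab("scene"); crop(f,230,170,400,310,4.2,"scenez8.png")
f=grab("top"); crop(f,270,185,460,325,4.2,"topz8.png")
```

View pics/scenez8.png

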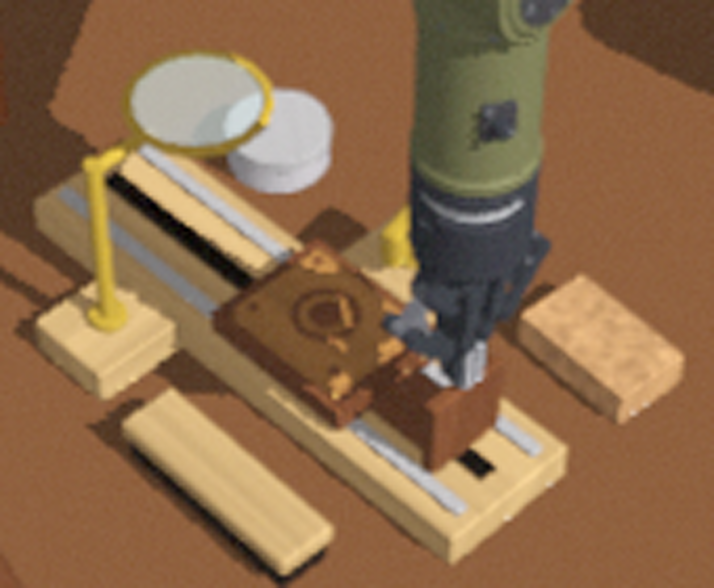

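View pics/w8.png

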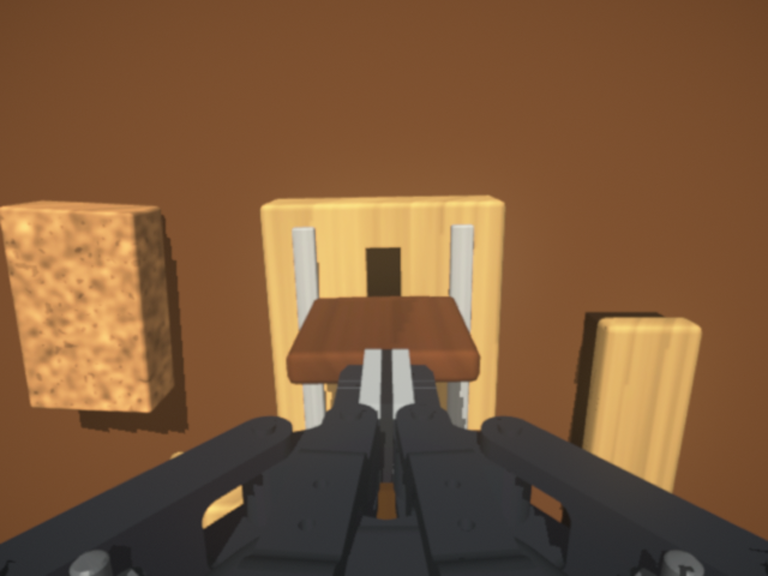

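View pics/topz8.png

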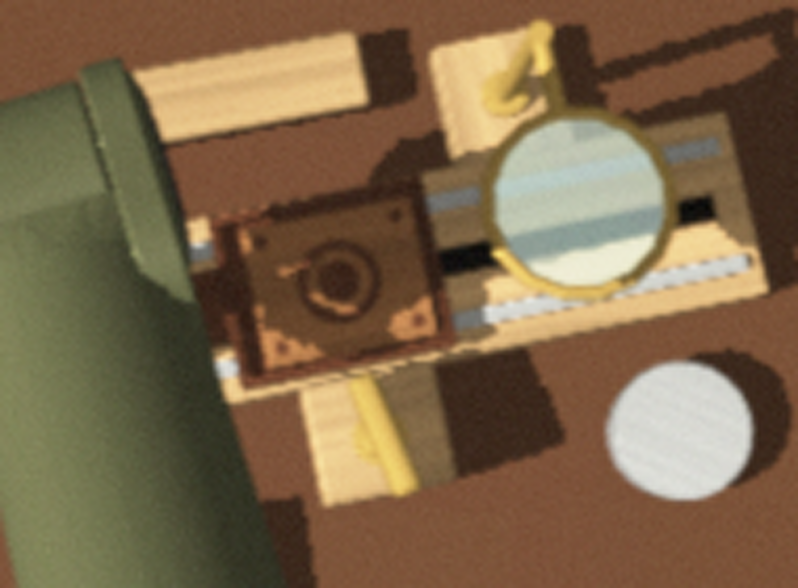

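Run:
```python
from h import *
g=grab("scene"); f=grab("wrist"); s=env.read_state(); t=s["tcp_pos"]; print(t)
Z=lambda p:((proj(g,p)-[230,170])*4.2).round(0)
print("tcp",Z(t),"tcp+30z",Z(t+[0,0,30]))
x=np.array([.978,.208,0]);y=np.array([-.208,.978,0]);pf=np.array([498,83,84.])
for dx in(-32,32):
  for z in (102,50): q=pf+dx*x; q[2]=z; print(dx,z,Z(q),proj(f,q)*1.2)
T=g["camera_from_world"]; print("cam",-T[:3,:3].T@T[:3,3]); T=f["camera_from_world"]; print("wcam",-T[:3,:3].T@T[:3,3])
print("tcp in wrist",proj(f,t)*1.2, proj(f,t+[0,0,27])*1.2)
crop(g,300,190,390,270,8,"scenez9.png")
```

```text
[499.90252695  78.91770278  74.76248588]
tcp [457. 405.] tcp+30z [459. 375.]
-32 102 [500. 354.] [283.13648532 357.05361045]
-32 50 [496. 406.] [307.89652924 307.6531725 ]
32 102 [429. 407.] [481.46825322 356.5198067 ]
32 50 [427. 459.] [458.51223561 307.23856448]
cam [1081.13467285  889.60966237 1281.06172948]
wcam [486.12024684 145.58867439 248.20691303]
tcp in wrist [385.55300375 338.5044927 ] [385.47020763 368.9596265 ]
```

View pics/scenez9.png

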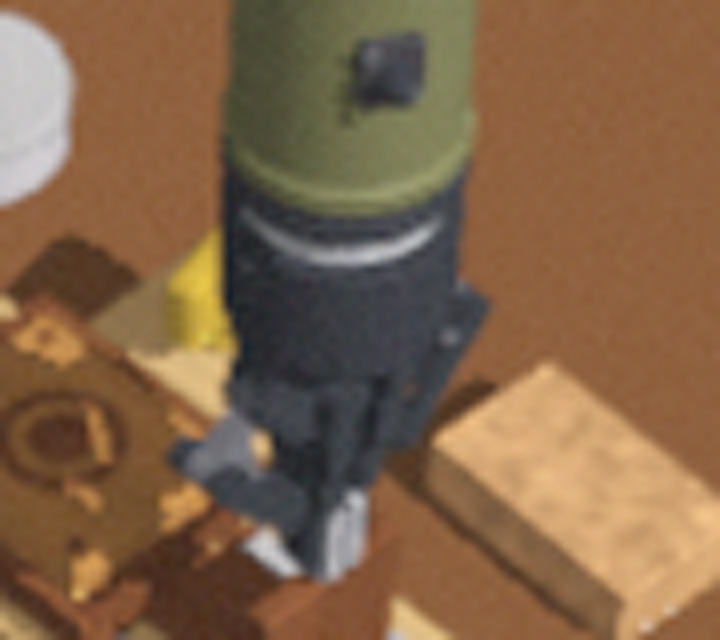

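Run:
```python
from h import *
f=grab("wrist"); g=grab("scene"); s=env.read_state(); t=s["tcp_pos"]
y=np.array([-.208,.978,0]);x=np.array([.978,.208,0])
for o in (0,5,11):
  for dz in (0,10,20,30,40): print(o,dz,(proj(f,t+o*y+[0,0,dz])*1.2).round(0),((proj(g,t+o*y+[0,0,dz])-[230,170])*4.2).round(0))
crop(f,240,200,400,340,4.5,"w9.png")
```

```text
0 0 [386. 339.] [457. 405.]
0 10 [386. 349.] [458. 395.]
0 20 [386. 360.] [458. 385.]
0 30 [386. 373.] [459. 375.]
0 40 [385. 388.] [460. 365.]
5 0 [386. 326.] [463. 409.]
5 10 [386. 336.] [463. 399.]
5 20 [386. 347.] [464. 389.]
5 30 [385. 359.] [465. 379.]
5 40 [385. 372.] [465. 369.]
11 0 [386. 311.] [469. 415.]
11 10 [385. 320.] [470. 405.]
11 20 [385. 330.] [471. 395.]
11 30 [385. 341.] [471. 385.]
11 40 [385. 354.] [472. 374.]
```

View pics/w9.png

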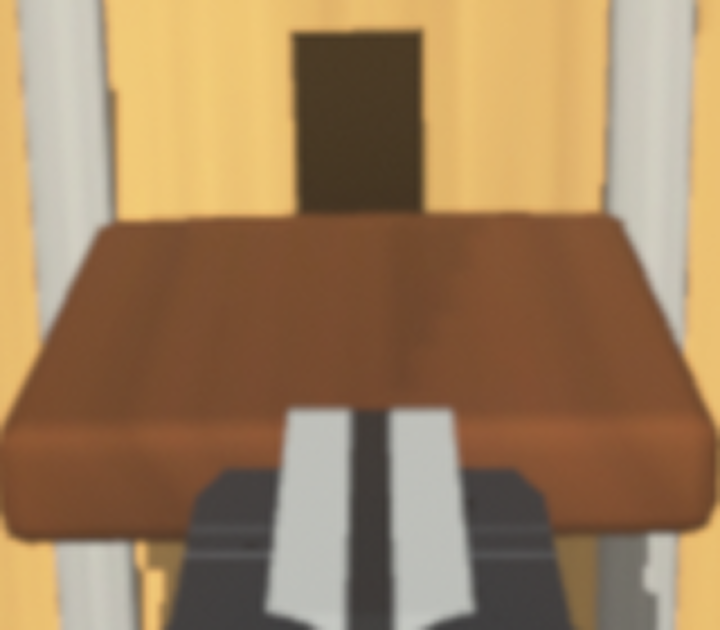

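Run:
```python
from h import *
g=grab("scene"); t=np.array([491.4,123.7,76])
y=np.array([-.208,.978,0])
for o in (-11,0,11):
  for dz in (0,10,20,30): print(o,dz,((proj(g,t+o*y+[0,0,dz])-[230,170])*4.2).round(0))
im=cv2.imread("pics/scenez7.png"); cv2.imwrite("pics/s7c.png",cv2.resize(im[290:480,400:590],None,fx=3,fy=3,interpolation=cv2.INTER_CUBIC))
```

```text
-11 0 [495. 435.]
-11 10 [496. 425.]
-11 20 [496. 415.]
-11 30 [497. 405.]
0 0 [507. 445.]
0 10 [508. 435.]
0 20 [509. 425.]
0 30 [510. 415.]
11 0 [520. 455.]
11 10 [521. 445.]
11 20 [522. 435.]
11 30 [523. 425.]
```

View pics/s7c.png

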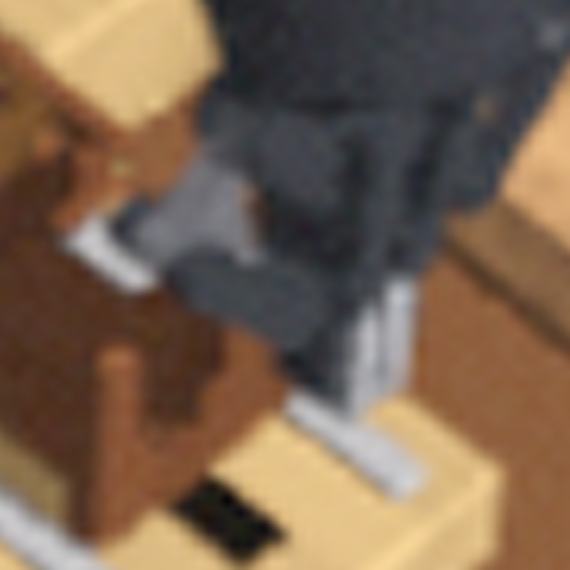

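Both views put the fingertips about 28–30 mm higher than the reported TCP (tip rows 349 in wrist, about (527,424) in the scene zoom). That fits the missing contact: the tips passed just over the plate, so the reported TCP z is biased relative to the real tips. The wing was therefore held near its top edge. I'll back out, go about 29 mm lower and check visually.

```bash
python3 -m pendant '[{"travel":[0,0,-6],"dr":[0,0,0],"hand":0},{"travel":[0,-10,-8],"dr":[0,0,0],"hand":0},{"travel":[0,-25,-8],"dr":[0,0,0],"hand":0},{"travel":[0,-40,-8],"dr":[0,0,0],"hand":0},{"travel":[0,-46,-4],"dr":[0,0,0],"hand":0},{"travel":[0,-46,10],"dr":[0,0,0],"hand":0},{"travel":[0,-46,25],"dr":[0,0,0],"hand":0},{"travel":[0,-46,28],"dr":[0,0,0],"hand":0}]'
python3 -m pendant '[{"travel":[0,0,0],"dr":[0,0,0],"hand":0},{"travel":[0,0,0],"dr":[0,0,0],"hand":0}]'
python3 - <<'E'
from h import *
f=grab("wrist"); crop(f,0,0,640,480,1.2,"w10.png")
g=grab("scene"); crop(g,310,215,380,275,10,"s10.png"); s=env.read_state(); t=s["tcp_pos"]; print(t)
y=np.array([-.208,.978,0])
for o in (-11,0,11):
  for dz in (0,15,30): print(o,dz,((proj(g,t+o*y+[0,0,dz])-[310,215])*10).round(0))
E
```

```text
time_s: 10.87
tcp_pos: [488.8, 123.8, 44.8]
ee_rot: [3.124, 0.327, -0.005]
wrist_force: [-0.8, 0.3, -0.4]
gripper_width: -0.2
time_s: 11.03
tcp_pos: [490.6, 124.0, 47.1]
ee_rot: [-3.124, -0.326, -0.0]
wrist_force: [-0.2, 0.5, -0.6]
gripper_width: 0.2
[491.13485361 123.97455808  47.57704342]
-11 0 [374. 653.]
-11 15 [377. 618.]
-11 30 [380. 583.]
0 0 [404. 676.]
0 15 [407. 642.]
0 30 [409. 607.]
11 0 [433. 700.]
11 15 [436. 665.]
11 30 [439. 630.]
```

View pics/s10.png

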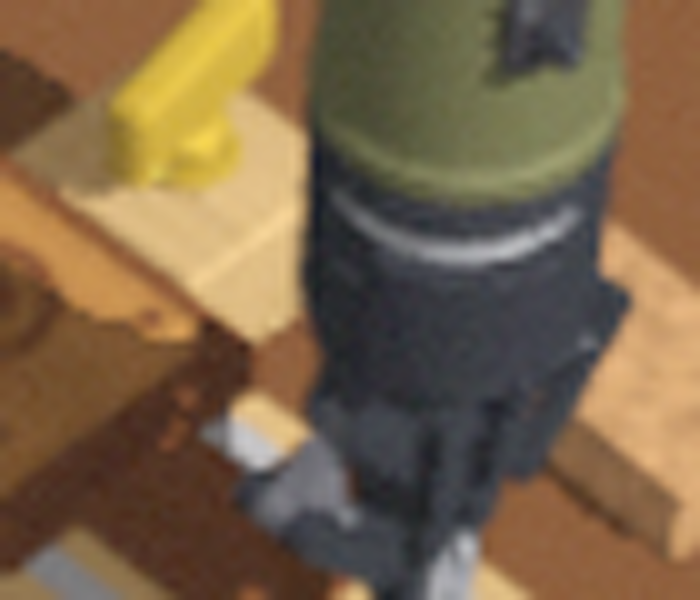

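View pics/w10.png

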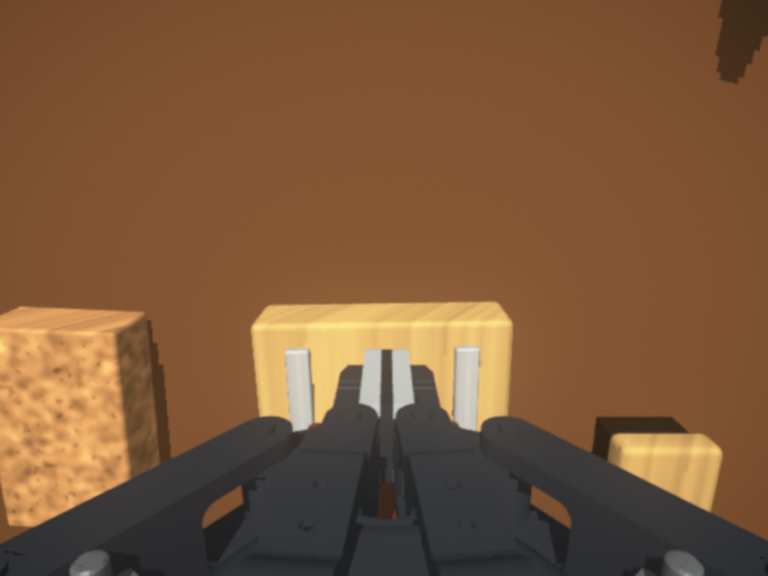

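Run:
```python
from h import *
g=grab("scene"); crop(g,310,235,380,295,10,"s11.png"); s=env.read_state(); t=s["tcp_pos"]; print(t)
y=np.array([-.208,.978,0])
for o in (-11,0,11):
  for dz in (0,15,30): print(o,dz,((proj(g,t+o*y+[0,0,dz])-[310,235])*10).round(0))
```

```text
[491.19599651 123.95451731  47.61834945]
-11 0 [374. 453.]
-11 15 [377. 418.]
-11 30 [380. 383.]
0 0 [403. 476.]
0 15 [406. 442.]
0 30 [409. 406.]
11 0 [433. 500.]
11 15 [436. 465.]
11 30 [439. 430.]
```

View pics/s11.png

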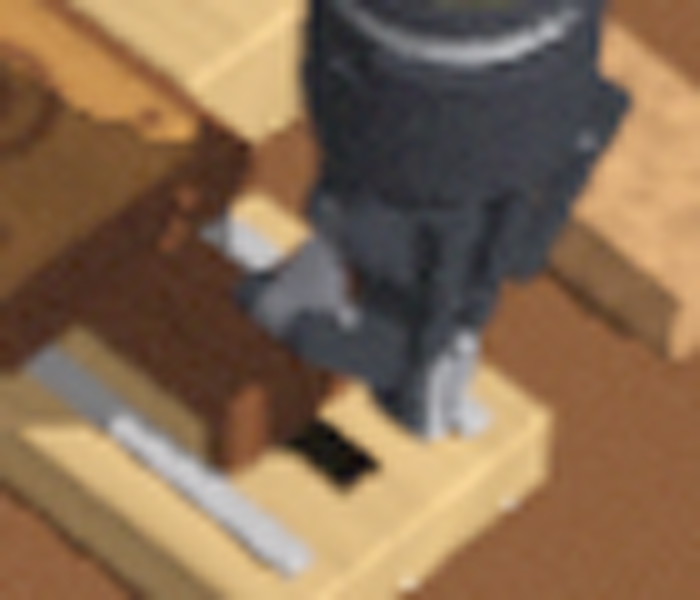

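The tips end at about (432,437) in this crop, which again is about 28 mm above the reported TCP. They are now at z≈76 behind the plate, so I'll advance.

```bash
python3 -m pendant '[{"travel":[0,5,0],"dr":[0,0,0],"hand":0},{"travel":[0,10,0],"dr":[0,0,0],"hand":0},{"travel":[0,14,0],"dr":[0,0,0],"hand":0},{"travel":[0,17,0],"dr":[0,0,0],"hand":0},{"travel":[0,20,0],"dr":[0,0,0],"hand":0}]' | grep -E "tcp_pos|force"; for i in 1 2 3; do python3 -m pendant '[{"travel":[0,1.5,0],"dr":[0,0,0],"hand":0},{"travel":[0,3,0],"dr":[0,0,0],"hand":0}]' | grep -E "tcp_pos|force"; done
```

```text
tcp_pos: [494.7, 103.5, 46.8]
wrist_force: [1.0, 0.5, -0.1]
tcp_pos: [495.2, 101.0, 46.8]
wrist_force: [0.3, -0.1, 1.1]
tcp_pos: [495.8, 98.4, 46.8]
wrist_force: [-0.3, 1.7, -0.2]
tcp_pos: [496.3, 96.0, 46.8]
wrist_force: [-1.0, 3.5, 0.4]
```

Contact made (force +y 3.5 N). Pushing on slowly.

```bash
for i in 1 2 3 4; do python3 -m pendant '[{"travel":[0,1.5,0],"dr":[0,0,0],"hand":0},{"travel":[0,3,0],"dr":[0,0,0],"hand":0}]' | grep -E "tcp_pos|force"; done
```

```text
tcp_pos: [496.4, 96.0, 46.9]
wrist_force: [-2.1, 9.3, -0.9]
tcp_pos: [496.4, 95.4, 46.9]
wrist_force: [-4.0, 13.2, 0.4]
tcp_pos: [496.9, 93.2, 46.9]
wrist_force: [-2.3, 11.5, -0.4]
tcp_pos: [497.6, 90.4, 46.9]
wrist_force: [-2.0, 12.0, 1.3]
```

The carriage is moving against 12–13 N of stiction.

```bash
for i in 1 2 3 4 5 6; do python3 -m pendant '[{"travel":[0,1.5,0],"dr":[0,0,0],"hand":0},{"travel":[0,3,0],"dr":[0,0,0],"hand":0}]' | grep -E "tcp_pos|force"; done
```

```text
tcp_pos: [498.2, 87.6, 46.9]
wrist_force: [-2.5, 13.3, 0.6]
tcp_pos: [498.9, 84.7, 46.9]
wrist_force: [-2.5, 12.4, -0.2]
tcp_pos: [500.2, 78.9, 46.8]
wrist_force: [0.0, 2.9, 0.2]
tcp_pos: [501.7, 72.4, 46.8]
wrist_force: [1.4, 2.7, -0.5]
tcp_pos: [502.4, 68.8, 46.8]
wrist_force: [0.8, 3.6, -1.7]
tcp_pos: [503.0, 65.8, 46.9]
wrist_force: [1.4, 2.7, 0.3]
```

It broke free near y≈84 (travel ≈18 mm) and now slides at about 3 N. I'll go on at 3 mm per row (36 mm/s).

```bash
for i in 1 2 3 4; do python3 -m pendant '[{"travel":[0,3,0],"dr":[0,0,0],"hand":0},{"travel":[0,6,0],"dr":[0,0,0],"hand":0},{"travel":[0,9,0],"dr":[0,0,0],"hand":0},{"travel":[0,12,0],"dr":[0,0,0],"hand":0}]' | grep -E "tcp_pos|force"; done
python3 - <<'E'
from h import *
f=grab("scene"); crop(f,200,120,400,270,4,"s12.png"); f=grab("top"); crop(f,270,185,460,325,4.2,"t12.png")
print(env.read_state()["q"].round(2))
E
```

```text
tcp_pos: [505.4, 54.0, 47.0]
wrist_force: [2.1, 2.8, -0.1]
tcp_pos: [507.7, 42.3, 46.9]
wrist_force: [0.4, 3.2, 2.0]
tcp_pos: [510.1, 30.6, 46.8]
wrist_force: [1.3, 2.1, 0.8]
tcp_pos: [512.6, 18.9, 46.8]
wrist_force: [1.6, 4.3, 0.6]
[ 0.57  0.24 -0.72  1.94  0.18  1.03 -0.03]
```

View pics/s12.png

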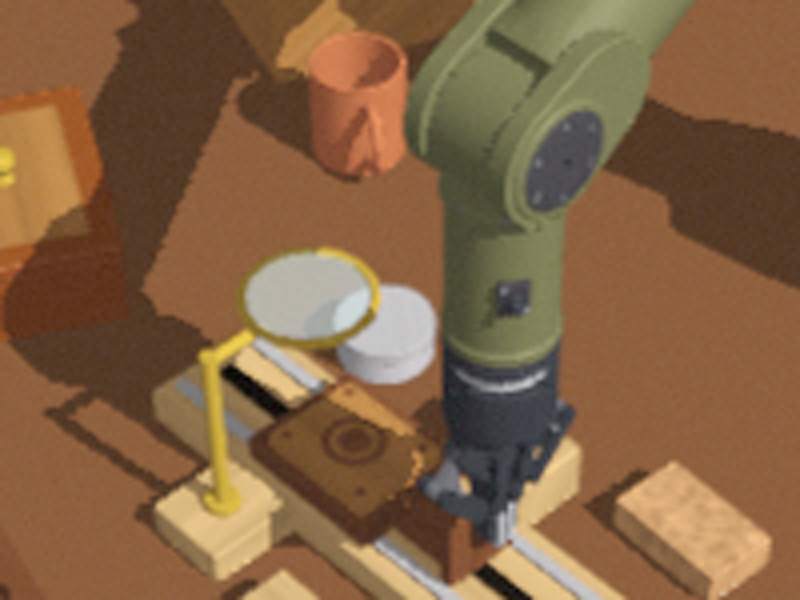

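View pics/t12.png

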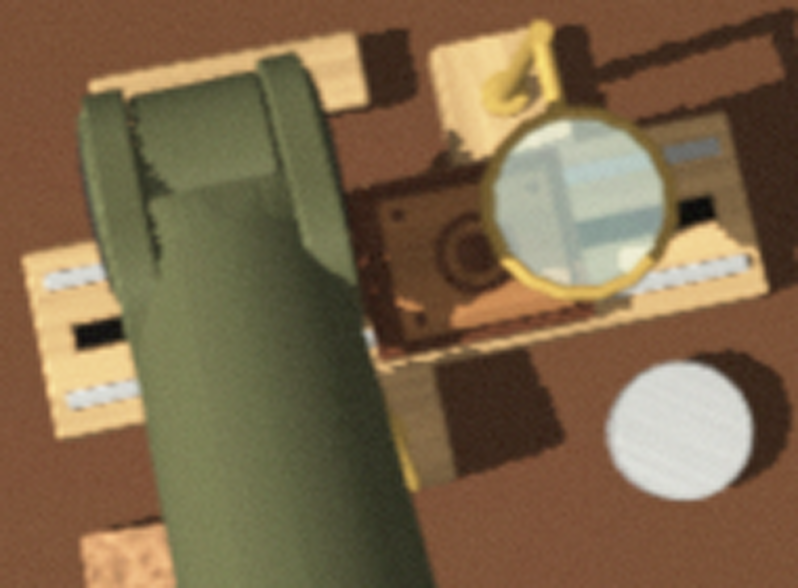

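Travel is now about 84 mm, the tray is entering under the lens and the arm is clear of it. I'll continue at 24 mm/s, checking the force.

```bash
for i in 1 2 ; do python3 -m pendant '[{"travel":[0,2,0],"dr":[0,0,0],"hand":0},{"travel":[0,4,0],"dr":[0,0,0],"hand":0},{"travel":[0,6,0],"dr":[0,0,0],"hand":0},{"travel":[0,8,0],"dr":[0,0,0],"hand":0}]' | grep -E "tcp_pos|force"; done
for i in 1 2 3 ; do python3 -m pendant '[{"travel":[0,1.5,0],"dr":[0,0,0],"hand":0},{"travel":[0,3,0],"dr":[0,0,0],"hand":0}]' | grep -E "tcp_pos|force"; done
```

```text
tcp_pos: [513.7, 11.2, 46.6]
wrist_force: [-0.5, 2.3, -0.3]
tcp_pos: [515.5, 3.2, 46.6]
wrist_force: [-1.8, 0.6, 0.6]
tcp_pos: [516.2, 0.3, 46.6]
wrist_force: [-0.7, 3.2, -1.1]
tcp_pos: [516.8, -2.5, 46.6]
wrist_force: [-0.8, 2.3, -1.3]
tcp_pos: [517.5, -5.4, 46.6]
wrist_force: [-1.6, 3.2, -0.7]
```

```bash
for i in 1 2 3 4 5 ; do python3 -m pendant '[{"travel":[0,1.5,0],"dr":[0,0,0],"hand":0},{"travel":[0,3,0],"dr":[0,0,0],"hand":0}]' | grep -E "tcp_pos|force"; done
```

```text
tcp_pos: [518.2, -8.4, 46.7]
wrist_force: [-0.7, 2.0, -2.2]
tcp_pos: [518.9, -11.3, 46.7]
wrist_force: [-0.5, 2.2, -1.5]
tcp_pos: [519.6, -14.2, 46.8]
wrist_force: [-0.8, 2.7, -2.2]
tcp_pos: [520.3, -17.2, 46.8]
wrist_force: [-1.9, 3.2, -1.9]
tcp_pos: [520.9, -20.1, 46.8]
wrist_force: [-0.5, 2.7, -1.3]
```

```bash
for i in 1 2 3 4; do python3 -m pendant '[{"travel":[0,1.5,0],"dr":[0,0,0],"hand":0},{"travel":[0,3,0],"dr":[0,0,0],"hand":0}]' | grep -E "tcp_pos|force"; done
```

```text
tcp_pos: [521.6, -23.0, 46.9]
wrist_force: [0.0, 1.9, -1.6]
tcp_pos: [522.2, -26.0, 46.9]
wrist_force: [-0.3, 3.3, -1.1]
tcp_pos: [522.9, -28.9, 46.9]
wrist_force: [0.5, 1.7, -1.9]
tcp_pos: [523.5, -31.6, 46.9]
wrist_force: [0.0, 3.1, -2.2]
```

```bash
for i in 1 2 3; do python3 -m pendant '[{"travel":[0,1.5,0],"dr":[0,0,0],"hand":0},{"travel":[0,3,0],"dr":[0,0,0],"hand":0}]' | grep -E "time|tcp_pos|force"; done
```

```text
time_s: 18.03
tcp_pos: [523.9, -33.5, 46.9]
wrist_force: [-1.2, 8.0, -0.7]
time_s: 18.2
tcp_pos: [523.9, -33.4, 46.9]
wrist_force: [-3.8, 13.0, 1.8]
time_s: 18.37
tcp_pos: [523.8, -33.5, 46.9]
wrist_force: [-5.3, 19.3, 3.7]
```

The force climbed to 19 N with no further motion at y≈-33.5 (travel ≈ 137.5 mm, within 105–145), so this is the solid stop. I'll back off gently and look.

```bash
python3 -m pendant '[{"travel":[0,-3,0],"dr":[0,0,0],"hand":0},{"travel":[0,-6,0],"dr":[0,0,0],"hand":0},{"travel":[0,-10,0],"dr":[0,0,0],"hand":0},{"travel":[0,-20,0],"dr":[0,0,0],"hand":0},{"travel":[0,-40,0],"dr":[0,0,0],"hand":0},{"travel":[0,-60,0],"dr":[0,0,0],"hand":0},{"travel":[0,-70,-10],"dr":[0,0,0],"hand":0},{"travel":[0,-70,-40],"dr":[0,0,0],"hand":0}]' 
python3 -m pendant '[{"travel":[0,-30,-30],"dr":[0,0,0],"hand":0},{"travel":[0,-60,-70],"dr":[0,0,0],"hand":0},{"travel":[0,-90,-100],"dr":[0,0,0],"hand":0},{"travel":[0,-125,-100],"dr":[0,0,0],"hand":0},{"travel":[0,-160,-100],"dr":[0,0,0],"hand":0},{"travel":[0,-190,-100],"dr":[0,0,0],"hand":0},{"travel":[0,-200,-100],"dr":[0,0,0],"hand":0},{"travel":[0,-200,-100],"dr":[0,0,0],"hand":0}]'
python3 - <<'E'
from h import *
f=grab("scene"); crop(f,200,120,400,270,4,"s13.png"); f=grab("top"); crop(f,270,185,460,325,4.2,"t13.png"); crop(f,0,0,640,480,1,"tfull.png")
E
```

```text
time_s: 19.03
tcp_pos: [506.9, 30.2, 84.4]
ee_rot: [-3.122, -0.332, 0.011]
wrist_force: [0.2, -0.7, 0.0]
gripper_width: -0.3
time_s: 19.7
tcp_pos: [468.5, 226.8, 187.9]
ee_rot: [-3.123, -0.335, -0.002]
wrist_force: [-0.1, -1.1, 1.2]
gripper_width: -0.1
```

View pics/s13.png

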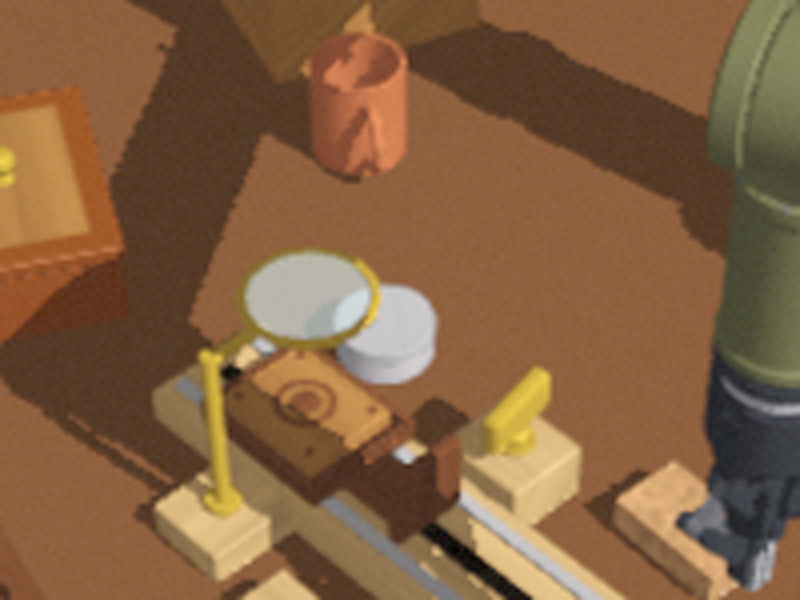

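View pics/t13.png

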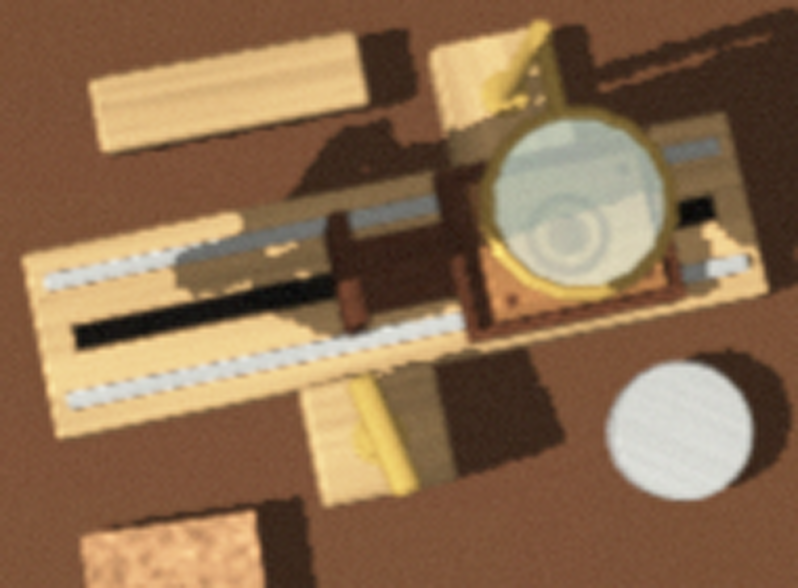

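The carriage is under the lens with the plaque flat in its tray. The wing is still turned, (360,380)–(405,490), and the tin, brush, cork block and mug are unmoved. I'll take final numbers before handing in.

Run:
```python
from h import *
f=grab("top")
kt=lambda x,y:(270+(x+.5)/4.2-.5,185+(y+.5)/4.2-.5)
a=onz(f,*kt(362,382),98);b=onz(f,*kt(406,488),98);d=a-b;print("wing",a,b,np.linalg.norm(d))
print("angle from rail deg", np.degrees(np.arctan2(.978,-.208))-np.degrees(np.arctan2(d[1],d[0])))
A=onz(f,*kt(103,262),102);B=onz(f,*kt(338,215),102);print("plate shift",B-A,np.linalg.norm(B-A))
s=env.read_state();print(s["wrist_force"],np.abs(s["qd"]).max(),s["tcp_pos"])
```

```text
wing [466.23512171 -58.41332603  98.        ] [409.6952308  -82.70195318  98.        ] 61.53614119104974
angle from rail deg 78.75912676641994
plate shift [  28.47704001 -127.72936328    0.        ] 130.86532027488843
[ 0.77388795 -0.19876662  0.67887119] 0.013196418009965918 [470.25756487 221.36817999 186.77661052]
```

View pics/tfull.png

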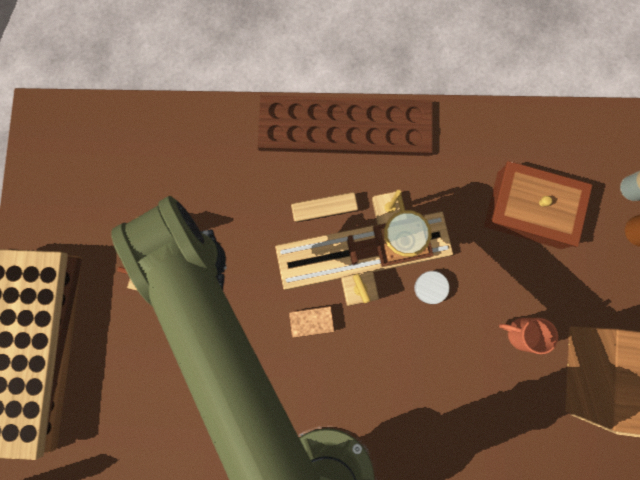

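Run:
```python
from h import *
f=grab("top")
for p in [(122,268),(190,215),(130,250),(160,250)]: print(onz(f,*p,120).round(0))
g=grab("scene"); crop(g,300,180,480,420,2.4,"s14.png")
```

```text
[471. 468. 120.]
[595. 322. 120.]
[512. 453. 120.]
[513. 385. 120.]
```

View pics/s14.png

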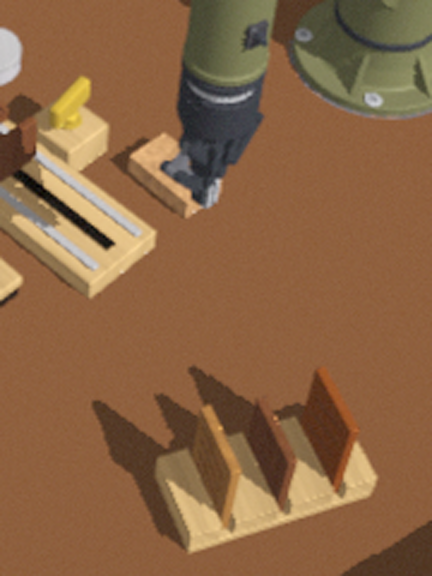

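The arm hangs free, well clear of the stand, and all three plaques are standing. Handing in.

Run:
```python
from station import ticket
print(ticket.finish_job())
```

```text
the job is handed in; nothing more can be done
None
```

The job is handed in and my last checks look good, but no verdict was reported. I loosened the wing screw, pushed the carriage free of about 13 N of sticking, and slid it gently to the hidden stop.

- **Screw:** I turned it 70° clockwise. The final picture shows the bar about 79° off the rail line, so the lock should be near 1.4 rad. That assumes the bar lies along the rail at zero. From the turn alone it is at least about 1.02 rad.
- **Carriage:** I approached the stop at about 18 mm/s. The force rose to 19 N with no further motion, at an estimated travel of 137 mm. The pictures showed the plate shifted 131 mm from its unknown start of 0–8 mm, which agrees. I could not read the buffer directly, so "fully home" rests on that hard stall.
- **Final state:** The plaque looks flat in its tray, the bystanders look unmoved by eye, the arm is clear, and the wrist force is about zero. I stopped the clock at about 20 s of the 51 s allowed.
- **Disagreement:** Both camera views showed the shut fingertips about 28 mm above the reported TCP position.
    - My first push at a reported 75 mm passed over the plate without contact, so I went lower for the second.
    - It also means the screw was probably gripped near its top edge, though it turned without trouble.

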